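Make up two dental case pans from the stock

ROBOT

A 7-joint arm with a two-finger parallel gripper is mounted at the origin on the work surface. World frame = base frame: x ahead of the robot, y to its left, z up, the work surface at z = 0. Lengths are in m, angles in rad, forces in N, time in s.
With the tool pointing down it reaches from about 0.4 to 0.85 m from the base axis. Payload 4.5 kg.
Tool frame: the origin (TCP) lies midway between the tips of the shut fingers; the grasp point (between the pads) lies 19 mm behind it; z points along the fingers, y is the line along which they close (so a half turn about z gives the same grasp; the last joint's range is limited). The gripper opens to 88 mm and grips with 3 to 60 N. Pads are 18 mm wide; open, the fingers measure 123 mm over their backs; the gripper's body (75 mm by 187 mm) begins 45 mm behind the grasp point.
Start: joints at [1.154, 0.689, -0.195, 1.565, 0.157, 0.902, -0.215], TCP at [0.272, -0.563, 0.239] pointing down, gripper open.
Joint ranges: [-3.01, 3.01], [-0.46, 2.08], [-1.47, 1.51], [0.13, 2.56], [-1, 4.14], [0.04, 2.09], [-2.66, 2.66]. Speed limits (rad/s): [2.57, 2.57, 3.14, 3.14, 3.14, 3.14, 3.14].

INTERFACE

Orientations are given as a unit quaternion [x, y, z, w].
In Python, from plant import r gives the robot as it stands. The module is installed in compiled form; this text tells all that it offers.
- The arm moves only by the tool step_arm, never from a script. Its argument "series" is a list of rows, each a list of 7 numbers: the shift along the world's x, y, z in mm, then the turn, a rotation vector about the world's x, y, z in rad, then the closure, from 0 (fully open) to 1 (shut). A call has 1 to 20 rows; each row shifts and turns the commanded pose from where the row before left it; what a row does not reach is not made up. A row lasts 1/10 s, in which the tool goes at most 50 mm and 8.59 degrees, less where a joint would pass 70% of its speed; a pose out of reach is approached as far as the arm can. A call is refused whole if a number of a shift passes 50 or a number of a turn 0.15, either way. A call with a gripper value outside its range is refused whole. The fingers move at their own pace and stop on an object; "force" is the grip in N (left out, the last holds). Time passes only in rows, so rows that do not move let the fingers close. It gives the time, the measured TCP pose, the force, the opening and the grip force at its end, in the units of the state.
- r.get_state(): the state, without advancing time (a new reading comes with each control period).
- r.snapshot(name): name is "scene" or "top"; returns (picture, depth): 384x512x3 uint8, blue, green, red; 384x512 float32, m along the optical axis (not along the pixel's ray), 0 where there is no reading.
- r.get_calibration(name): a dict with "intrinsics" (3x3 intrinsics, pixels), "dist_coeffs" ([k1, k2, p1, p2, k3] as OpenCV has them; the pictures are not rectified), "pose" (4x4, takes a point from camera to world coordinates). Camera axes: x right, y up, looking along -z (the intrinsics and any distortion apply to the point x, -y, -z); pixel columns grow to the right and rows downward; lengths in m; the calibration is good to about 2 mm. A picture is of the moment at which its call begins. get_calibration takes no time and is no camera call.
- r.finish_job(): hands the job in; it is judged then, once.
The state is a dict: "clock": time; "q": joint angles; "qd": joint speeds; "joint_torque": joint torques, N m; "tool_pos": TCP position; "eef_rot": TCP orientation; "contact_force": force on the tool from outside, world axes, zero at the start; "moment": the same for the moment, N m; "opening": opening from 0.0 (shut) to 1.0 (fully open); "finger_force": force on a finger pad.
Only numpy, scipy, OpenCV 4.12 (cv2) and the standard library are available. Lean on these libraries where they do the work, as an engineer would, in place of code of your own. Each camera call takes 0.05 s, during which the arm holds its last target. There are 200 camera calls.

TASK

Make up the two case pans from the stock on the bench. Blue pan: the pink-gummed denture model in the wide compartment and the amber bottle in the narrow one. Green pan: the black mounting plate flat in the wide compartment with the yellow stone model standing centred on top of it, and the red-capped jar in the narrow compartment; everything stands upright, and the white-capped jar, the wax knife and the burner are left alone.

Things in the scene. Friction and masses are not known exactly. Their poses are not given: they have to be found in the camera images.
- blue_pan: blue open pan, fixed, outside 138 (x) x 168 (y) x 26 mm high, walls and floor 4 mm thick. A full-height 4 mm cross wall at y = -14 mm parts it: wide compartment on the +y side (inside 130 x 92 mm, centre y = +34 mm), narrow one on the -y side (130 x 64 mm, centre y = -48 mm). Origin: centre of its underside, z up. x within 15 degrees of the world x line; +y towards world +y.
- green_pan: green open pan, fixed, outside 138 (x) x 168 (y) x 26 mm high, walls and floor 4 mm thick. A full-height 4 mm cross wall at y = -14 mm parts it: wide compartment on the +y side (inside 130 x 92 mm, centre y = +34 mm), narrow one on the -y side (130 x 64 mm, centre y = -48 mm). Origin: centre of its underside, z up. x within 15 degrees of the world x line; turned half round: +y towards world -y.
- denture_model: Dental model: horseshoe arch of pink gum with white teeth, cream base; on a rectangular base 50 (x) x 64 (y) x 18 mm; whole height 36 mm, 85 to 170 g, rigid. Origin: centre of the underside; z up; the arch opens towards -x. Starts upright on the bench with its x axis within 30 degrees of world x. Grip it by the sides of the base, across the 50 mm.
- stone_model: Dental model all of yellow-buff stone, teeth and gum the same yellow: a horseshoe arch on a rectangular base 50 (x) x 64 (y) x 18 mm; whole height 36 mm, 85 to 170 g, rigid. Origin: centre of the underside; z up; the arch opens towards -x. Starts upright on the bench with its x axis within 30 degrees of world x. Grip it by the sides of the base, across the 50 mm.
- mounting_plate: black plastic disc with a small steel dot in the middle of its top, diameter 62 mm, 12 mm thick, 35 to 70 g, lying flat; origin: centre of its underside, z up. The same either way round.
- amber_bottle: closed amber glass bottle with a black cap, body diameter 40 mm, 60 mm high, narrowing to a neck above 32 mm, 55 to 115 g. Stands upright; origin: centre of the underside, z up
- red_jar: closed cream-white round jar with a red screw cap, diameter 42 mm (cap 43 mm, the top 14 mm), 50 mm high, 55 to 115 g. Stands upright; origin: centre of the underside, z up
- white_jar: closed cream-white round jar with a white screw cap, diameter 42 mm (cap 43 mm, the top 14 mm), 50 mm high, 55 to 115 g. Stands upright; origin: centre of the underside, z up. Bystander among the stock: belongs to no pan, leave it.
- wax_knife: bystander, leave it: wax knife lying on the bench, 165 mm long, wooden handle, steel blade, 10 mm high; origin on its underside, 80 mm from the handle's end; x towards the blade
- burner: bystander, leave it: unlit brass bench burner, an upright tube 24 mm across on a round dark wooden foot 84 mm across, 125 mm high, standing at the left end of the stock; origin: centre of the underside
Mind the look-alikes: they are no part of the job. What is meant by the mounting_plate is not purple, and is the smaller of those in its own colour.

How it is judged:
By the outcome, as a careful person would: the job done as asked, in the order asked, and still so for the second after the job is handed in, with the robot touching nothing.
It also fails if it takes over 120 s, if anything falls off the work surface, if the arm or the gripper's body presses on something with over 40 N, if the wrist force passes 120 N, or if a joint passes its speed limit or range.

## Working session

There is one attempt and no reset: what is moved stays moved. The work goes in short steps, Python scripts to look and compute and a tool call to move; the robot and the scene stay as the last step left them, time stands still between calls to the robot, and variables do not carry over. Pictures are saved under pics/ and viewed, at most 14 in all, crops included, and the job is handed in when it is done.

Besides the shell and the picture viewer there is one more tool, called after "Emit:" in YAML: its name, and indented under it one key for each argument. step_arm: Moves the arm, as the interface text tells. Its arguments: {"type":"object","properties":{"series":{"type":"array"},"force":{"type":"number"}},"required":["series"]}

```bash
mkdir -p pics; python3 - <<'E'
from plant import r
import cv2,numpy as np
for n in("scene","top"):
    p,d=r.snapshot(n);cv2.imwrite(f"pics/{n}0.png",p);np.save(f"{n}0_d.npy",d)
    c=r.get_calibration(n);print(n,np.round(c["intrinsics"],1).tolist(),c["dist_coeffs"],np.round(c["pose"],4).tolist(), (d>0).mean())
s=r.get_state();print(s["clock"],s["tool_pos"],s["eef_rot"],s["opening"])
E
```

```text
scene [[415.2, 0.0, 255.8], [0.0, 415.2, 192.7], [0.0, 0.0, 1.0]] [-0.0587619  0.         0.         0.         0.       ] [[0.8552, -0.4256, 0.2956, 0.8578], [0.5182, 0.7034, -0.4865, -0.5744], [-0.0009, 0.5693, 0.8221, 1.0002], [0.0, 0.0, 0.0, 1.0]] 0.9957173665364584
top [[462.7, 0.0, 251.0], [0.0, 462.7, 191.2], [0.0, 0.0, 1.0]] [-0.08999114  0.          0.          0.          0.        ] [[0.0227, 0.9818, -0.1884, 0.2549], [-0.9997, 0.0241, 0.0052, -0.0011], [0.0097, 0.1882, 0.9821, 1.3059], [0.0, 0.0, 0.0, 1.0]] 0.9961700439453125
0.1 [ 0.27201182 -0.56207149  0.23800747] [ 9.74693822e-01  2.23542548e-01 -2.44115806e-04 -7.89007858e-04] 1.0021189383686664
```

View pics/scene0.png

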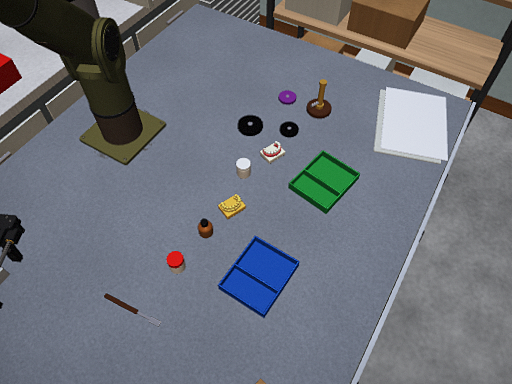

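View pics/top0.png

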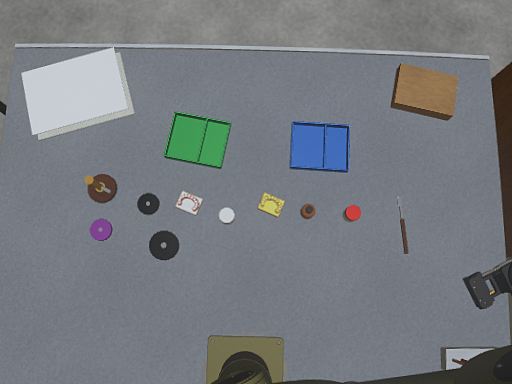

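```bash
cat > h.py <<'E'
from plant import r
import cv2,numpy as np
def cloud(n,p=None,d=None):
    if p is None: p,d=r.snapshot(n)
    c=r.get_calibration(n);h,w=d.shape
    u,v=np.meshgrid(np.arange(w),np.arange(h))
    k=cv2.undistortPoints(np.stack([u,v],-1).reshape(-1,1,2).astype(float),np.array(c["intrinsics"]),np.array(c["dist_coeffs"])).reshape(h,w,2)
    P=np.stack([k[...,0]*d,-k[...,1]*d,-d],-1)
    T=np.array(c["pose"]);W=P@T[:3,:3].T+T[:3,3];W[d<=0]=np.nan
    return p,W
E
python3 - <<'E'
from h import *
B={"denture":(174,188,206,218),"stone":(256,192,288,218),"plate":(134,190,162,217),"bigblk":(146,228,182,262),"purple":(88,216,114,243),"amber":(298,200,318,220),"red":(342,203,364,223),"white":(217,206,237,226),"burner":(80,172,120,205),"knife":(392,192,412,258),"blue":(284,115,356,178),"green":(158,105,238,173)}
p,d=cv2.imread("pics/top0.png"),np.load("top0_d.npy");_,W=cloud("top",p,d)
p2,W2=cloud("scene",cv2.imread("pics/scene0.png"),np.load("scene0_d.npy"))
bench=W[270:320,100:200].reshape(-1,3);print("bench z",np.nanmean(bench[:,2]),np.nanstd(bench[:,2]))
b2=W2[260:300,30:90].reshape(-1,3);print("bench z scene",np.nanmean(b2[:,2]),np.nanstd(b2[:,2]))
for n,(a,b,c,e) in B.items():
    Q=W[b:e,a:c].reshape(-1,3);Q=Q[Q[:,2]>.006]
    lo=Q[:,:2].min(0)-.01;hi=Q[:,:2].max(0)+.01
    S=W2.reshape(-1,3);S=S[(S[:,2]>.006)&(S[:,2]<.14)&(S[:,:2]>lo).all(1)&(S[:,:2]<hi).all(1)]
    for m,X in(("top",Q),("scn",S)):
        if len(X)<4: print(n,m,"few");continue
        R=cv2.minAreaRect((X[:,:2]*1000).astype(np.float32))
        t=X[X[:,2]>np.percentile(X[:,2],60)]
        print(n,m,len(X),"rect",np.round(R[0],1),np.round(R[1],1),round(R[2],1),"zmax",np.round(np.percentile(X[:,2],[50,97])*1000,1),"topmean",np.round(t[:,:2].mean(0)*1000,1))
cv2.imwrite("pics/c1.png",cv2.resize(p[100:265,75:375],None,fx=2.66,fy=2.66,interpolation=cv2.INTER_CUBIC))
E
```

```text
bench z 0.0004125574025270176 0.002600803164631256
bench z scene -0.0005582908408817585 0.001874207655948981
denture top 419 rect [478.4 167.1] [75.8 77.9] 71.5 zmax [19.6 37.7] topmean [465.8 164.6]
denture scn 315 rect [464.2 165.8] [61.8 53.1] 72.1 zmax [20.  37.1] topmean [469.4 162.8]
stone top 404 rect [463.6 -71. ] [89.4 61.3] 81.6 zmax [20.  38.7] topmean [467.8 -65.5]
stone scn 383 rect [466.7 -63.2] [67.5 52.2] 68.8 zmax [19.4 37.4] topmean [471.6 -68.8]
plate top 368 rect [458.9 284.6] [61.3 62. ] 18.7 zmax [12.  16.9] topmean [460.9 283.8]
plate scn 226 rect [463.4 285.1] [63.8 67.1] 79.3 zmax [11.8 16.1] topmean [460.5 284.5]
bigblk top 703 rect [347.  232.7] [85.3 88.3] 9.5 zmax [16.5 21.4] topmean [341.3 232.9]
bigblk scn 409 rect [343.9 233.5] [83.6 82.6] 80.0 zmax [15.9 19.8] topmean [343.7 231.5]
purple top 393 rect [383.  414.4] [60.6 69.7] 3.7 zmax [12.2 16.6] topmean [382.6 414.7]
purple scn 178 rect [384.  413.4] [59.9 67.6] 39.2 zmax [10.6 14.5] topmean [385.6 413.7]
amber top 183 rect [ 457.2 -167.3] [38.1 59.5] 79.6 zmax [39.7 63.5] topmean [ 445.6 -165. ]
am
[... 495 characters left out ...]
.4] 60.1 zmax [ 18.9 125.8] topmean [498.5 414.1]
burner scn 488 rect [505.2 417.5] [81.8 77.6] 25.3 zmax [ 19.  124.9] topmean [503.4 413.2]
knife top 220 rect [ 423.1 -438.5] [ 52.6 180.3] 88.4 zmax [ 9.2 14.7] topmean [ 401.3 -443.6]
knife scn 222 rect [ 418.9 -441.9] [161.6  11.6] 5.3 zmax [ 8.8 12.3] topmean [ 398.7 -444.2]
blue top 1241 rect [ 646.5 -204.2] [187.9 206.4] 0.5 zmax [10.3 29.2] topmean [ 638.4 -208.3]
blue scn 1158 rect [ 640.2 -203.8] [171. 140.] 87.6 zmax [19.9 27.9] topmean [ 641.9 -210.2]
green top 1210 rect [660.3 151.8] [198.7 231.7] 0.1 zmax [10.9 29.2] topmean [652.1 151.1]
green scn 1106 rect [654.8 172.4] [213.5 140.5] 79.8 zmax [17.  28.2] topmean [651.1 148. ]
```

View pics/c1.png

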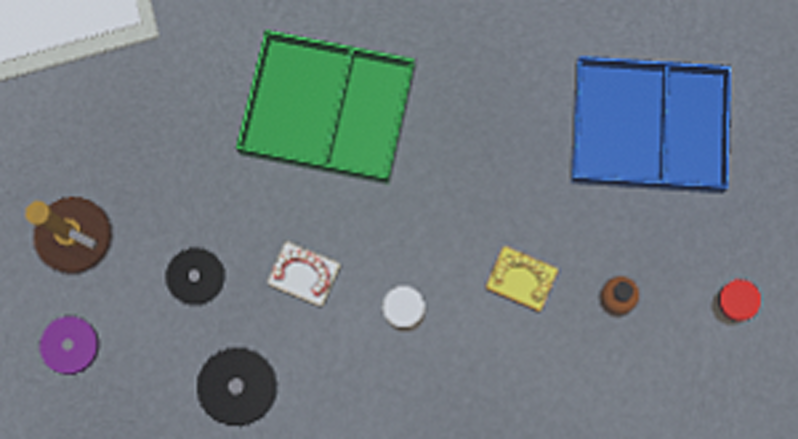

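Top view: black disc (148,203) is the small one and the candidate plate. The look-alikes are the big black disc (164,245) and the purple one (101,230). The crop confirms the small black disc at about 62 mm against about 84 mm. The denture (pink/white) is at (189,203), the stone at (271,205), red-capped jar (353,213), white jar (227,215). The crop also shows the green pan's wide compartment on the image left, which is world +y. That contradicts the text, so I'll measure it.

```bash
python3 - <<'E'
from h import *
for n in("top","scene"):
    p=cv2.imread(f"pics/{n}0.png");_,W=cloud(n,p,np.load(f"{n}0_d.npy"))
    H=cv2.cvtColor(p,cv2.COLOR_BGR2HSV)
    for nm,lo,hi in(("green",(45,100,40),(75,255,255)),("blue",(105,150,40),(125,255,255)),("stone",(18,110,90),(34,255,255)),("red",(0,190,120),(8,255,255))):
        m=cv2.inRange(H,lo,hi);k,L,S,C=cv2.connectedComponentsWithStats(m)
        ok=[j for j in range(1,k) if n=="top" or nm!="red" or True]
        ok=[j for j in ok if np.nanmean(W[L==j][:,0])>.4 and abs(np.nanmean(W[L==j][:,1]))<.4]
        i=max(ok,key=lambda j:S[j,4])
        M=(L==i);X=W[M]
        R=cv2.minAreaRect((X[:,:2]*1000).astype(np.float32));print(n,nm,len(X),np.round(R[0],1),np.round(R[1],1),round(R[2],1))
        if nm in("green","blue"):
            # rim outline rays cast to z=26mm
            c=r.get_calibration(n);T=np.array(c["pose"])
            hull=cv2.convexHull(np.argwhere(M)[:,::-1].astype(np.int32)).reshape(-1,1,2).astype(float)
            q=cv2.undistortPoints(hull,np.array(c["intrinsics"]),np.array(c["dist_coeffs"])).reshape(-1,2)
            D=np.c_[q[:,0],-q[:,1],-np.ones(len(q))]@T[:3,:3].T;t=(.026-T[2,3])/D[:,2];G=T[:3,3]+D*t[:,None]
            R=cv2.minAreaRect((G[:,:2]*1000).astype(np.float32));print("  rim@26:",np.round(R[0],1),np.round(R[1],1),round(R[2],1))
            # divider: high points near the middle
            a=np.deg2rad(R[2] if R[1][0]>R[1][1] else R[2]+90);ly=np.array([np.cos(a),np.sin(a)])
            if ly[1]<0:ly=-ly
            lx=np.array([ly[1],-ly[0]])
            rel=X[:,:2]*1000-np.array(R[0]);u=rel@lx;v=rel@ly
            s=(X[:,2]>.017)&(abs(u)<50)&(abs(v)<60)
            print("  y-axis deg",round(np.rad2deg(np.arctan2(ly[1],ly[0])),1),"divider v",np.median(v[s]),s.sum(), np.histogram(v[s],bins=[-60,-40,-20,-8,8,20,40,60])[0])
E
```

```text
top green 2608 [654.7 153.8] [174.9 143.2] 79.9
  rim@26: [650.4 151.3] [168.5 140.7] 79.9
  y-axis deg 79.9 divider v -15.247449915260322 62 [ 0  0 62  0  0  0  0]
top blue 2441 [ 640.4 -203.8] [168.9 138.9] 87.8
  rim@26: [ 640.2 -203.6] [167.8 138. ] 87.7
  y-axis deg 87.7 divider v -13.652865702730656 40 [ 0  0 40  0  0  0  0]
top stone 352 [nan nan] [0. 0.] 0.0
top red 2 [ 429.2 -302.7] [1.7 0. ] 157.1
scene green 2429 [652.9 152.6] [171.5 137.4] 79.4
  rim@26: [654.1 144.7] [182.5 144. ] 79.8
  y-axis deg 79.8 divider v -7.7168703020146925 90 [ 0  0 40 50  0  0  0]
scene blue 3568 [ 649.9 -193.4] [179.6 137.2] 82.2
  rim@26: [ 642.9 -206.5] [173.9 141. ] 87.7
  y-axis deg 87.7 divider v -12.213947210266493 93 [ 0  0 93  0  0  0  0]
scene stone 368 [467.9 -62.7] [68.8 49.6] 69.0
scene red 196 [ 436.9 -280.7] [39.4 64.8] 41.9
```

Emit:
step_arm:
  series:
    - [40,30,-5,0,0,0.1,0]
    - [40,40,-5,0,0,0.1,0]
    - [40,40,-5,0,0,0.1,0]
    - [30,40,-5,0,0,0.1,0]
    - [20,45,-5,0,0,0.1,0]
    - [10,45,-5,0,0,0.1,0]
    - [0,45,-5,0,0,0.1,0]
    - [0,45,-5,0,0,0.1,0]
    - [0,45,-5,0,0,0,0]
    - [0,45,-5,0,0,0,0]
    - [0,45,-5,0,0,0,0]
    - [0,45,-5,0,0,0,0]
    - [0,45,-5,0,0,0,0]
    - [0,45,-5,0,0,0,0]
    - [0,45,-5,0,0,0,0]
  force: 20

```text
clock: 1.6
tool_pos: [0.4421, 0.0742, 0.1647]
eef_rot: [0.811, 0.585, -0.0, 0.0]
contact_force: [0.8, -0.8, -0.4]
opening: 0.998
finger_force: 0.0
```

Emit:
step_arm:
  series:
    - [8,31,0,0,0,0,0]
    - [8,31,0,0,0,0,0]
    - [6,30,0,0,0,0,0]
    - [0,0,-35,0,0,0,0]
    - [0,0,-35,0,0,0,0]
    - [0,0,-35,0,0,0,0]
    - [0,0,0,0,0,0,0]
    - [0,0,0,0,0,0,0]

```text
clock: 2.4
tool_pos: [0.4641, 0.1644, 0.06]
eef_rot: [0.811, 0.585, -0.001, -0.0]
contact_force: [-0.4, -0.1, 0.1]
opening: 1.004
finger_force: 0.0
```

Emit:
step_arm:
  series:
    - [0,1,-30,0,0,0,0]
    - [0,0,-20,0,0,0,0]
    - [0,0,-7,0,0,0,0]
    - [0,0,0,0,0,0,0.5]
    - [0,0,0,0,0,0,0.6]
    - [0,0,0,0,0,0,1]
    - [0,0,0,0,0,0,1]
    - [0,0,0,0,0,0,1]
    - [0,0,0,0,0,0,1]
    - [0,0,0,0,0,0,1]
    - [0,0,0,0,0,0,1]
  force: 20

```text
clock: 3.5
tool_pos: [0.4648, 0.1656, 0.0035]
eef_rot: [0.811, 0.585, 0.001, 0.0]
contact_force: [-0.1, 0.2, 6.5]
opening: 0.567
finger_force: 19.8
```

Emit:
step_arm:
  series:
    - [0,0,30,0,0,0,1]
    - [0,0,35,0,0,0,1]
    - [0,0,35,0,0,0,1]
    - [20,-38,0,0,0,0.04,1]
    - [20,-38,0,0,0,0.04,1]
    - [20,-38,0,0,0,0.04,1]
    - [20,-38,0,0,0,0.04,1]
    - [20,-38,0,0,0,0.04,1]
    - [20,-38,0,0,0,0.04,1]
    - [20,-38,0,0,0,0.04,1]
    - [20,-38,0,0,0,0,1]
    - [17,-31,0,0,0,0,1]
    - [0,0,0,0,0,0,1]
    - [0,0,0,0,0,0,1]

```text
clock: 4.9
tool_pos: [0.6407, -0.1703, 0.1022]
eef_rot: [0.722, 0.692, -0.0, -0.001]
contact_force: [-0.7, 1.8, -1.5]
opening: 0.565
finger_force: 19.7
```

Emit:
step_arm:
  series:
    - [1,0,-35,0,0,0,1]
    - [0,0,-30,0,0,0,1]
    - [0,0,-15,0,0,0,1]
    - [0,0,-8,0,0,0,1]
    - [0,0,-6,0,0,0,1]
    - [0,0,0,0,0,0,1]
    - [0,0,0,0,0,0,1]

```text
clock: 5.6
tool_pos: [0.6432, -0.1695, 0.01]
eef_rot: [0.721, 0.693, 0.001, 0.001]
contact_force: [-0.2, 0.6, -0.7]
opening: 0.566
finger_force: 19.7
```

Emit:
step_arm:
  series:
    - [0,0,-2,0,0,0,1]
    - [0,0,0,0,0,0,1]
    - [0,0,0,0,0,0,0.35]
    - [0,0,0,0,0,0,0.3]
    - [0,0,0,0,0,0,0.25]
    - [0,0,0,0,0,0,0.25]
    - [0,0,20,0,0,0,0.25]
    - [0,0,40,0,0,0,0.25]
    - [0,0,50,0,0,0,0.1]
    - [-35,0,0,0,0,0,0]
    - [-40,0,0,0,0,0,0]
    - [-40,0,0,0,0,0,0]
    - [-40,0,0,0,0,0,0]
    - [-35,0,0,0,0,0,0]
    - [0,0,0,0,0,0,0]
    - [0,0,0,0,0,0,0]

```text
clock: 7.2
tool_pos: [0.4526, -0.1696, 0.1173]
eef_rot: [0.721, 0.693, 0.0, 0.0]
contact_force: [-0.4, -0.4, -0.6]
opening: 1.004
finger_force: 0.0
```

Emit:
step_arm:
  series:
    - [-2,1,-40,0,0,0,0]
    - [0,0,-40,0,0,0,0]
    - [0,0,-25,0,0,0,0]
    - [0,0,-7,0,0,0,0]
    - [0,0,0,0,0,0,0.4]
    - [0,0,0,0,0,0,0.6]
    - [0,0,0,0,0,0,1]
    - [0,0,0,0,0,0,1]
    - [0,0,0,0,0,0,1]
    - [0,0,0,0,0,0,1]
    - [0,0,0,0,0,0,1]
  force: 15

```text
clock: 8.3
tool_pos: [0.4505, -0.1686, 0.0053]
eef_rot: [0.721, 0.693, 0.0, 0.0]
contact_force: [0.2, -0.5, 3.6]
opening: 0.447
finger_force: 15.0
```

Emit:
step_arm:
  series:
    - [0,0,25,0,0,0,1]
    - [0,0,35,0,0,0,1]
    - [0,0,40,0,0,0,1]
    - [30,-14,0,0,0,0,1]
    - [35,-15,0,0,0,0,1]
    - [35,-15,0,0,0,0,1]
    - [35,-15,0,0,0,0,1]
    - [30,-14,0,0,0,0,1]
    - [23,-10,0,0,0,0,1]
    - [0,0,0,0,0,0,1]
    - [0,0,-35,0,0,0,1]
    - [0,0,-30,0,0,0,1]
    - [0,0,-18,0,0,0,1]
    - [0,0,-8,0,0,0,1]
    - [0,0,0,0,0,0,1]
    - [0,0,0,0,0,0,1]

```text
clock: 9.9
tool_pos: [0.6392, -0.2515, 0.0152]
eef_rot: [0.721, 0.693, 0.001, 0.001]
contact_force: [0.5, -0.2, -0.9]
opening: 0.447
finger_force: 15.0
```

Emit:
step_arm:
  series:
    - [0,0,-5.5,0,0,0,1]
    - [0,0,0,0,0,0,1]
    - [0,0,0,0,0,0,0.45]
    - [0,0,0,0,0,0,0.4]
    - [0,0,0,0,0,0,0.35]
    - [0,0,0,0,0,0,0.35]
    - [0,0,20,0,0,0,0.35]
    - [0,0,40,0,0,0,0.35]
    - [0,0,50,0,0,0,0.2]
    - [0,0,20,0,0,0,0]
    - [-16,48,0,0,0,-0.03,0]
    - [-16,48,0,0,0,-0.03,0]
    - [-16,48,0,0,0,-0.03,0]
    - [-16,48,0,0,0,-0.03,0]
    - [-16,48,0,0,0,-0.014,0]
    - [-16,48,0,0,0,0,0]
    - [-16,48,0,0,0,0,0]
    - [-16,48,0,0,0,0,0]
    - [-16,48,0,0,0,0,0]
    - [-16,48,0,0,0,0,0]

```text
clock: 11.9
tool_pos: [0.4799, 0.2251, 0.14]
eef_rot: [0.766, 0.643, 0.001, 0.0]
contact_force: [0.4, 0.4, 0.2]
opening: 1.003
finger_force: 0.0
```

```bash
python3 - <<'E'
from h import *
p,d=r.snapshot("scene");np.save("s1.npy",d)
cv2.imwrite("pics/s1.png",cv2.resize(p[90:330,140:380],(600,600),interpolation=cv2.INTER_CUBIC))
print(r.get_state()["tool_pos"])
E
```

```text
[0.47574846 0.23780761 0.14072472]
```

View pics/s1.png

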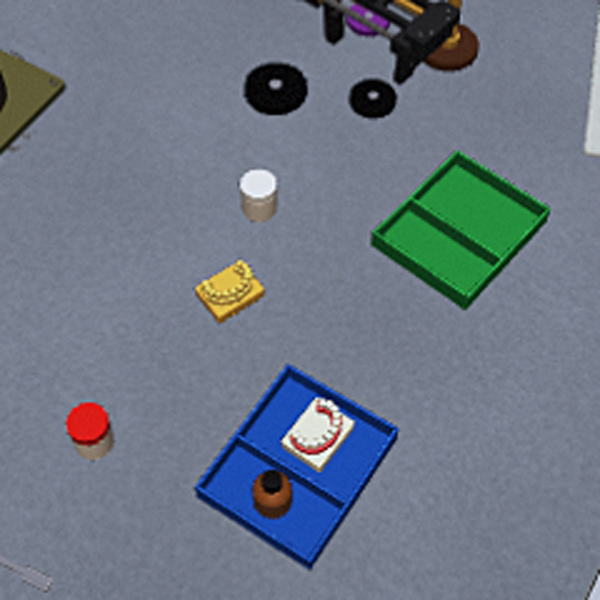

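The picture shows the denture upright in the blue wide compartment (crop 318,435) and the bottle upright in the narrow one (272,493). The green pan's wide side is the far, +y one. Next is the plate.

Emit:
step_arm:
  series:
    - [-8,24,0,0,0,0,0]
    - [-6,23,0,0,0,0,0]
    - [0,0,-40,0,0,0,0]
    - [0,0,-40,0,0,0,0]
    - [0,0,0,0,0,0,0]
    - [0,0,0,0,0,0,0]

```text
clock: 12.55
tool_pos: [0.4665, 0.2699, 0.0594]
eef_rot: [0.766, 0.643, 0.0, 0.0]
contact_force: [0.5, -0.0, 0.6]
opening: 1.002
finger_force: 0.0
```

Emit:
step_arm:
  series:
    - [-5,14.5,0,0,0,0,0]
    - [0,0,-30,0,0,0,0]
    - [0,0,-20,0,0,0,0]
    - [0,0,-7.5,0,0,0,0]
    - [0,0,0,0,0,0,0.3]
    - [0,0,0,0,0,0,0.5]
    - [0,0,0,0,0,0,1]
    - [0,0,0,0,0,0,1]
    - [0,0,0,0,0,0,1]
    - [0,0,0,0,0,0,1]
  force: 20

```text
clock: 13.55
tool_pos: [0.462, 0.2848, 0.0021]
eef_rot: [0.766, 0.643, 0.001, 0.0]
contact_force: [0.3, 0.1, 6.6]
opening: 0.694
finger_force: 20.0
```

Emit:
step_arm:
  series:
    - [0,0,20,0,0,0,1]
    - [0,0,35,0,0,0,1]
    - [0,0,35,0,0,0,1]
    - [30,-15,0,0,0,0,1]
    - [40,-20,0,0,0,0,1]
    - [40,-20,0,0,0,0,1]
    - [40,-20,0,0,0,0,1]
    - [25,-15,0,0,0,0,1]
    - [20,-10,0,0,0,0,1]
    - [0,0,0,0,0,0,1]
    - [0,0,-35,0,0,0,1]
    - [0,0,-30,0,0,0,1]
    - [0,0,-14,0,0,0,1]
    - [0,0,0,0,0,0,1]
    - [0,0,0,0,0,0,1]

```text
clock: 15.05
tool_pos: [0.6563, 0.1853, 0.0129]
eef_rot: [0.766, 0.643, 0.001, -0.0]
contact_force: [-0.4, -0.3, 0.0]
opening: 0.693
finger_force: 20.0
```

Emit:
step_arm:
  series:
    - [0,0,-4,0,0,0,1]
    - [0,0,-2.5,0,0,0,1]
    - [0,0,0,0,0,0,1]
    - [0,0,0,0,0,0,0.25]
    - [0,0,0,0,0,0,0.2]
    - [0,0,0,0,0,0,0.18]
    - [0,0,0,0,0,0,0.18]
    - [0,0,20,0,0,0,0.18]
    - [0,0,40,0,0,0,0.1]
    - [0,0,50,0,0,0,0]
    - [-20,-20,0,0,0,-0.06,0]
    - [-30,-40,0,0,0,-0.06,0]
    - [-30,-40,0,0,0,-0.06,0]
    - [-30,-40,0,0,0,0,0]
    - [-30,-40,0,0,0,0,0]
    - [-30,-40,0,0,0,0,0]
    - [-20,-30,0,0,0,0,0]
    - [0,0,0,0,0,0,0]
    - [0,0,0,0,0,0,0]

```text
clock: 16.95
tool_pos: [0.4671, -0.0661, 0.1166]
eef_rot: [0.821, 0.571, 0.001, 0.001]
contact_force: [0.6, -0.1, -1.0]
opening: 1.0
finger_force: 0.0
```

```bash
cat > pl.py <<'E'
from h import *
# ellipse centre of the dark disc in the green pan, rays cast to z=16 mm (its top)
for n in("top","scene"):
    p,W=cloud(n);H=cv2.cvtColor(p,cv2.COLOR_BGR2HSV);c=r.get_calibration(n);T=np.array(c["pose"])
    box=(W[...,0]>.60)&(W[...,0]<.715)&(W[...,1]>.147)&(W[...,1]<.225)
    m=((H[...,1]<110)&(H[...,2]<75)&box).astype(np.uint8)
    C=max(cv2.findContours(m,0,cv2.CHAIN_APPROX_NONE)[0],key=cv2.contourArea)
    C=cv2.convexHull(C).astype(float)
    q=cv2.undistortPoints(C,np.array(c["intrinsics"]),np.array(c["dist_coeffs"])).reshape(-1,2)
    D=np.c_[q[:,0],-q[:,1],-np.ones(len(q))]@T[:3,:3].T;G=T[:3,3]+D*((.016-T[2,3])/D[:,2])[:,None]
    e=cv2.minEnclosingCircle((G[:,:2]*1000).astype(np.float32));R=cv2.minAreaRect((G[:,:2]*1000).astype(np.float32))
    b=m>0;print(n,b.sum(),"circ",np.round(e[0],1),round(e[1],1),"rect",np.round(R[0],1),np.round(R[1],1),"z",np.nanmedian(W[b][:,2]))
    dot=b.copy(); mm=cv2.fillConvexPoly(np.zeros_like(m),C.astype(np.int32),1)>0
    g=mm&(H[...,2]>110)&(H[...,1]<80)
    if g.sum(): 
        uv=np.argwhere(g)[:,::-1].mean(0).reshape(1,1,2);q=cv2.undistortPoints(uv,np.array(c["intrinsics"]),np.array(c["dist_coeffs"])).reshape(2)
        D=T[:3,:3]@[q[0],-q[1],-1];print("  dot",g.sum(),np.round(1000*(T[:3,3]+D*(.016-T[2,3])/D[2]),1))
    cv2.imwrite(f"pics/{n}_pl.png",p)
print(r.get_state()["tool_pos"],r.get_state()["clock"])
E
python3 pl.py
```

```text
top 317 circ [654.9 184. ] 30.7 rect [654. 184.] [59.9 57.2] z 0.016468998051585304
  dot 15 [656.4 185.1  16. ]
scene 161 circ [659.8 181.5] 31.4 rect [658.8 178.5] [53.9 56.3] z 0.01558764115282818
  dot 7 [655.6 186.6  16. ]
[ 0.46813364 -0.06422173  0.11629624] 17.05
```

```bash
python3 - <<'E'
from h import *
for n in("top","scene"):
    p=cv2.imread(f"pics/{n}0.png");_,W=cloud(n,p,np.load(f"{n}0_d.npy"))
    H=cv2.cvtColor(p,cv2.COLOR_BGR2HSV);m=cv2.inRange(H,(15,90,70),(36,255,255))>0
    b=m&(abs(W[...,0]-.467)<.06)&(abs(W[...,1]+.064)<.06)
    for lo,hi in((.004,.05),(.014,.023)):
        X=W[b&(W[...,2]>lo)&(W[...,2]<hi)][:,:2]*1000
        for a in(68,70):
            a=np.deg2rad(a);l=np.array([np.cos(a),np.sin(a)]);s=np.array([l[1],-l[0]])
            v=(X-[467.5,-63])@l;u=(X-[467.5,-63])@s
            print(n,lo,round(np.rad2deg(a)),len(X),"long",np.round(np.percentile(v,[1,99]),1),"short",np.round(np.percentile(u,[1,99]),1))
E
```

```text
top 0.004 68 376 long [-32.2  27.8] short [-25.3  23. ]
top 0.004 70 376 long [-32.   28.1] short [-25.7  23.4]
top 0.014 68 224 long [-32.3  28. ] short [-25.7  22.8]
top 0.014 70 224 long [-32.1  28. ] short [-25.7  23.3]
scene 0.004 68 382 long [-33.2  28. ] short [-23.9  24.5]
scene 0.004 70 382 long [-33.7  27.4] short [-23.7  24.9]
scene 0.014 68 190 long [-33.   28.2] short [-24.1  24.5]
scene 0.014 70 190 long [-33.7  27.8] short [-24.3  24.7]
```

Emit:
step_arm:
  series:
    - [-1.5,-1.5,-40,0,0,-0.01,0]
    - [0,0,-40,0,0,0,0]
    - [0,0,-25,0,0,0,0]
    - [0,0,-8,0,0,0,0]
    - [0,0,0,0,0,0,0.3]
    - [0,0,0,0,0,0,0.5]
    - [0,0,0,0,0,0,1]
    - [0,0,0,0,0,0,1]
    - [0,0,0,0,0,0,1]
    - [0,0,0,0,0,0,1]
    - [0,0,0,0,0,0,1]
  force: 20

```text
clock: 18.15
tool_pos: [0.4658, -0.0672, 0.0033]
eef_rot: [0.823, 0.567, 0.0, -0.0]
contact_force: [0.5, 0.3, 3.9]
opening: 0.564
finger_force: 19.9
```

Emit:
step_arm:
  series:
    - [0,0,25,0,0,0,1]
    - [0,0,35,0,0,0,1]
    - [0,0,40,0,0,0,1]
    - [28,38,0,0,0,0.05,1]
    - [30,40,0,0,0,0.05,1]
    - [30,40,0,0,0,0.05,1]
    - [30,40,0,0,0,0.04,1]
    - [30,40,0,0,0,0,1]
    - [25,32,0,0,0,0,1]
    - [17,22,0,0,0,0,1]
    - [0,0,0,0,0,0,1]
    - [0,0,-50,0,0,0,1]
    - [0,0,0,0,0,0,1]
    - [0,0,0,0,0,0,1]

```text
clock: 19.55
tool_pos: [0.6539, 0.1829, 0.052]
eef_rot: [0.766, 0.643, -0.003, -0.001]
contact_force: [-0.5, 0.3, -0.9]
opening: 0.566
finger_force: 19.9
```

```bash
cat > st.py <<'E'
from h import *
s=r.get_state();t=np.array(s["tool_pos"])*1000;print(np.round(t,1),np.round(s["eef_rot"],3))
for n in("top","scene"):
    p,W=cloud(n);H=cv2.cvtColor(p,cv2.COLOR_BGR2HSV);m=cv2.inRange(H,(15,90,70),(36,255,255))>0
    b=m&(abs(W[...,0]*1000-656)<50)&(abs(W[...,1]*1000-185.5)<50)
    a=np.deg2rad(79.9);l=np.array([np.cos(a),np.sin(a)]);sx=np.array([l[1],-l[0]])
    X=W[b];v=(X[:,:2]*1000-[656,185.5])@l;u=(X[:,:2]*1000-[656,185.5])@sx
    R=cv2.minAreaRect((X[:,:2]*1000).astype(np.float32))
    print(n,len(X),"rel plate: long",np.round(np.percentile(v,[1,99]),1),"short",np.round(np.percentile(u,[1,99]),1),"z",np.round(np.percentile(X[:,2],[2,50,98])*1000,1),"rect",np.round(R[0],1),np.round(R[1],1),round(R[2],1))
    cv2.imwrite(f"pics/{n}_st{s['clock']:.1f}.png",p)
print("tool rel",(t[:2]-[656,185.5])@l,(t[:2]-[656,185.5])@sx)
E
python3 st.py
```

```text
[653.9 182.9  52. ] [ 0.766  0.643 -0.003 -0.001]
top 40 rel plate: long [-46.6  40.6] short [-35.7  47.8] z [253.9 416.7 448.3] rect [656.3 180.8] [71.6 75.5] 48.3
scene 623 rel plate: long [-51.3  25.6] short [-33.3  46.9] z [ 56.9 144.8 480.7] rect [661.6 175.5] [79.9 88.1] 89.9
tool rel -2.904161546314999 -1.6061629967148994
```

```bash
sed -i 's/    b=m&/    b=m\&(W[...,2]<.1)\&(W[...,2]>.018)\&/; s/if 1//' st.py; sed -i 's/    X=W\[b\];/    X=W[b]\n    if len(X)<20: print(n,"hidden");continue\n    /' st.py; python3 st.py
```

```text
[656.3 184.5  54.8] [0.766 0.643 0.001 0.   ]
top hidden
scene 285 rel plate: long [-30.5  28.3] short [-24.6  24.3] z [55.8 70.9 88.9] rect [656.4 185.2] [61.7 52.3] 80.8
tool rel -0.9148216820674223 0.4359856877301864
```

Emit:
step_arm:
  series:
    - [-0.3,1,-15,0,0,0,1]
    - [0,0,-10,0,0,0,1]
    - [0,0,-7,0,0,0,1]
    - [0,0,0,0,0,0,1]
    - [0,0,0,0,0,0,1]
    - [0,0,0,0,0,0,1]

```text
clock: 20.35
tool_pos: [0.6551, 0.1858, 0.0209]
eef_rot: [0.766, 0.643, -0.0, -0.0]
contact_force: [0.1, -0.4, -0.9]
opening: 0.567
finger_force: 19.9
```

```bash
python3 st.py; python3 -c "
from h import *
p,_=r.snapshot('scene');cv2.imwrite('pics/s2.png',cv2.resize(p[140:225,275:375],(800,680))[:600])"
```

```text
[655.1 185.8  20.9] [ 0.766  0.643 -0.    -0.   ]
top hidden
scene 275 rel plate: long [-29.8  27.2] short [-26.2  24. ] z [20.9 37.1 56.5] rect [669.7 178.7] [63.8 89.2] 70.6
tool rel 0.1845125408473963 -0.9176751926914732
```

View pics/s2.png

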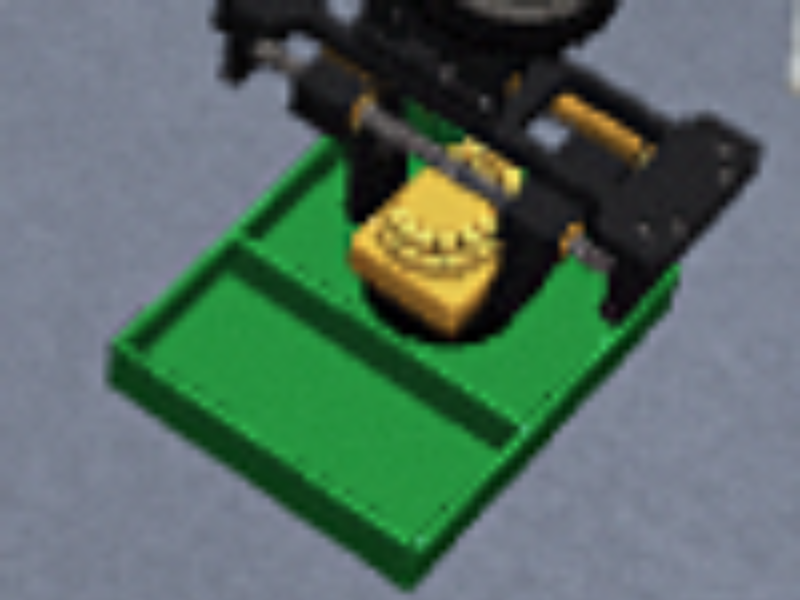

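The crop shows the stone (430,245) over the black disc (450,320). I'll lower the last bit, release, and move towards the red jar so I can check from above.

Emit:
step_arm:
  series:
    - [0,0,-1.5,0,0,0,1]
    - [0,0,0,0,0,0,1]
    - [0,0,0,0,0,0,0.38]
    - [0,0,0,0,0,0,0.34]
    - [0,0,0,0,0,0,0.3]
    - [0,0,0,0,0,0,0.3]
    - [0,0,20,0,0,0,0.3]
    - [0,0,40,0,0,0,0.2]
    - [0,0,50,0,0,0,0]
    - [-20,-40,0,0,0,0,0]
    - [-22,-48,0,0,0,0,0]
    - [-22,-48,0,0,0,0,0]
    - [-22,-48,0,0,0,0,0]
    - [-22,-48,0,0,0,0,0]
    - [-22,-48,0,0,0,0,0]
    - [-20,-48,0,0,0,0,0]
    - [-20,-48,0,0,0,0,0]
    - [-20,-48,0,0,0,0,0]
    - [-10,-48,0,0,0,0,0]
    - [0,0,0,0,0,0,0]

```text
clock: 22.5
tool_pos: [0.4597, -0.2777, 0.1302]
eef_rot: [0.77, 0.638, -0.003, 0.002]
contact_force: [-0.2, 0.3, 0.9]
opening: 1.0
finger_force: 0.0
```

```bash
python3 st.py; python3 -c "
from h import *
a,_=r.snapshot('scene');b,_=r.snapshot('top');f=lambda x:cv2.resize(x,(400,340),interpolation=cv2.INTER_CUBIC)
cv2.imwrite('pics/s3.png',np.hstack([f(a[140:225,275:375]),f(b[100:185,150:250])]))"
```

```text
[ 459.7 -277.7  130.2] [ 0.77   0.638 -0.003  0.002]
top 379 rel plate: long [-30.1  32.4] short [-27.4  22.5] z [27.5 35.8 54.4] rect [654.7 187.3] [64.1 51.9] 78.4
scene 353 rel plate: long [-29.5  31.1] short [-25.2  23.1] z [20.6 35.2 53.2] rect [655.2 188.2] [67.3 49. ] 79.5
tool rel -490.43388641605594 -112.03690153117144
```

View pics/s3.png

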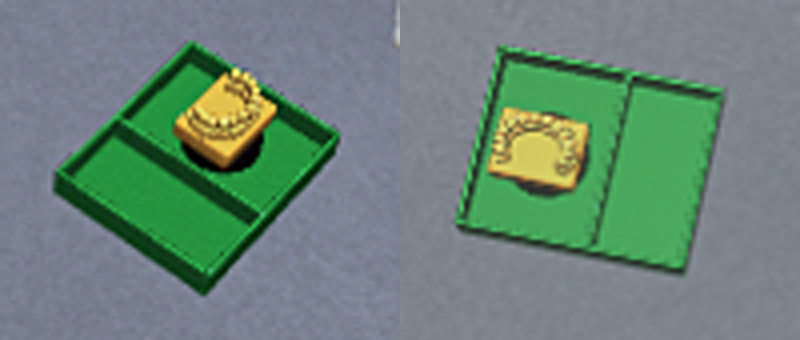

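The crops show the stone upright on the disc in the wide compartment, about 1–2 mm off centre. Last item is the red jar.

Emit:
step_arm:
  series:
    - [-10,-10,-10,0,0,0,0]
    - [0,0,-30,0,0,0,0]
    - [0,0,0,0,0,0,0]
    - [0,0,0,0,0,0,0]

```text
clock: 23.1
tool_pos: [0.4529, -0.277, 0.0892]
eef_rot: [0.765, 0.644, -0.001, -0.001]
contact_force: [0.6, -0.8, -0.6]
opening: 1.001
finger_force: 0.0
```

```bash
python3 -c "
from h import *
s=r.get_state();print(s['tool_pos'],s['eef_rot'])"
```

```text
[ 0.45293585 -0.27701915  0.08917888] [ 0.7652453   0.64373709 -0.00082386 -0.00122426]
```

Emit:
step_arm:
  series:
    - [-7,-12,0,0,0,0,0]
    - [0,0,0,0,0,0,0]
    - [0,0,0,0,0,0,0]

```text
clock: 23.4
tool_pos: [0.4462, -0.2909, 0.0901]
eef_rot: [0.766, 0.642, -0.0, 0.0]
contact_force: [-0.2, 0.1, 0.4]
opening: 1.0
finger_force: 0.0
```

Emit:
step_arm:
  series:
    - [0,1,-40,0,0,0,0]
    - [0,0,-30,0,0,0,0]
    - [0,0,-14,0,0,0,0]
    - [0,0,0,0,0,0,0.3]
    - [0,0,0,0,0,0,0.5]
    - [0,0,0,0,0,0,1]
    - [0,0,0,0,0,0,1]
    - [0,0,0,0,0,0,1]
    - [0,0,0,0,0,0,1]
    - [0,0,0,0,0,0,1]
  force: 15

```text
clock: 24.4
tool_pos: [0.4461, -0.2892, 0.0058]
eef_rot: [0.766, 0.643, -0.001, -0.0]
contact_force: [-0.7, -0.3, 3.5]
opening: 0.477
finger_force: 15.0
```

Emit:
step_arm:
  series:
    - [0,0,30,0,0,0,1]
    - [0,0,40,0,0,0,1]
    - [0,0,40,0,0,0,1]
    - [15,30,0,0,0,0,1]
    - [20,40,0,0,0,0,1]
    - [20,40,0,0,0,0,1]
    - [20,40,0,0,0,0,1]
    - [20,40,0,0,0,0,1]
    - [20,40,0,0,0,0,1]
    - [20,40,0,0,0,0,1]
    - [20,40,0,0,0,0,1]
    - [20,40,0,0,0,0,1]
    - [15,30,0,0,0,0,1]
    - [6.5,13.5,0,0,0,0,1]
    - [0,0,0,0,0,0,1]
    - [0,0,0,0,0,0,1]

```text
clock: 26.0
tool_pos: [0.642, 0.1018, 0.1149]
eef_rot: [0.766, 0.642, -0.002, 0.0]
contact_force: [-0.5, -0.6, -0.3]
opening: 0.478
finger_force: 15.0
```

Emit:
step_arm:
  series:
    - [0,1.5,-40,0,0,0,1]
    - [0,0,-35,0,0,0,1]
    - [0,0,-18,0,0,0,1]
    - [0,0,-8,0,0,0,1]
    - [0,0,0,0,0,0,1]
    - [0,0,0,0,0,0,1]

```text
clock: 26.6
tool_pos: [0.6438, 0.106, 0.0158]
eef_rot: [0.766, 0.643, 0.001, 0.0]
contact_force: [-0.4, -0.2, -0.5]
opening: 0.48
finger_force: 15.0
```

Emit:
step_arm:
  series:
    - [0,0,-4,0,0,0,1]
    - [0,0,-1.5,0,0,0,1]
    - [0,0,0,0,0,0,1]
    - [0,0,0,0,0,0,0.46]
    - [0,0,0,0,0,0,0.42]
    - [0,0,0,0,0,0,0.38]
    - [0,0,0,0,0,0,0.38]
    - [0,0,20,0,0,0,0.38]
    - [0,0,40,0,0,0,0.38]
    - [0,0,50,0,0,0,0.3]
    - [0,0,40,0,0,0,0.2]
    - [-30,-40,0,0,0,0,0]
    - [-40,-40,0,0,0,0,0]
    - [-40,-40,0,0,0,0,0]
    - [-40,-40,0,0,0,0,0]
    - [-20,-20,0,0,0,0,0]
    - [0,0,0,0,0,0,0]
    - [0,0,0,0,0,0,0]

```text
clock: 28.4
tool_pos: [0.4871, -0.0602, 0.1592]
eef_rot: [0.766, 0.643, 0.0, -0.0]
contact_force: [0.4, 0.3, 0.5]
opening: 1.0
finger_force: 0.0
```

```bash
python3 st.py; python3 -c "
from h import *
a,_=r.snapshot('scene');b,_=r.snapshot('top');f=lambda x:cv2.resize(x,(400,400),interpolation=cv2.INTER_CUBIC)
cv2.imwrite('pics/s4.png',np.hstack([f(a[140:320,200:380]),f(b[90:260,75:375])]))"
```

```text
[487.1 -60.2 159.2] [ 0.766  0.643  0.    -0.   ]
top 382 rel plate: long [-29.7  32.8] short [-27.3  21.9] z [27.9 35.5 54. ] rect [654.  187.4] [63.6 51.8] 77.9
scene 359 rel plate: long [-29.9  32. ] short [-24.6  23.3] z [19.5 35.3 54.4] rect [653.2 179. ] [84.  50.4] 79.4
tool rel -271.4823201843668 -123.18073875360167
```

View pics/s4.png

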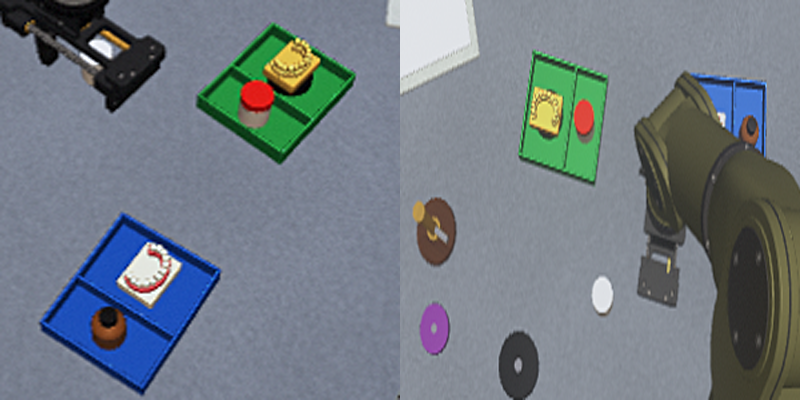

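The final view shows all five items upright in their compartments: denture (150,275), bottle (108,328), stone on plate (292,65), red jar (257,103). The burner and white jar are in view and unmoved, and nothing went near the wax knife. I'm handing in.

```bash
python3 -c "
from plant import r
print(r.finish_job())"
```

```text
the job is handed in; nothing more can be done
None
```

Both pans are made up as asked and the job is handed in at about 28.6 s, with the stone within about 2 mm of the plate's centre; the images put the green pan's wide compartment on world +y (the text said -y), so I used the pan as it actually stood.

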